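Push the long peg blank home in the drilling cradle

TASK

Two round wooden blanks lie in the two V-grooves of the drilling cradle. Gently push the longer one along its groove, without lifting it out, until it rests fully home against the metal end stop. Leave the shorter blank where it lies.

Things in the scene. Friction and masses are not known exactly. Their poses are not given: they have to be found in the camera images.
- cradle: Wooden block fixed to the bench, 290 x 150 x 34 mm high; x runs along it to the stop, z up. Origin at bench level, midway between two V-grooves (90 degrees, 28 mm wide, 14 mm deep) cut along x in its top at y = +40 and -40 mm. Wood from x = -160 to +130 mm; the -x end is open. It does not move.
- stop_center (a point): Inner face (towards the blanks) of the aluminium end stop, mid-width, 40 mm above the bench; at x = +130, y = 0 mm of the cradle, with the cradle's axes. The plate closes both grooves: 12 mm thick, 150 mm wide, its top 60 mm above the bench. Rigid.
- long_blank_center (a point): Centre of the longer blank: plain dark wooden cylinder, diameter 28 mm, length 120 mm, about 85 g, loose in either groove. x: its long axis, towards the stop; it may roll about x. Centre 40 mm, top 54 mm above the bench (20 mm proud of the block). About 1 N slides it; it stays where left. It starts 50 to 130 mm short of the stop.
- short_blank_center (a point): Centre of the shorter blank: same wood and diameter (28 mm), length 70 mm, loose in the other groove, same height. To be left where it is.

How it is judged:
At the end, for the whole second after the job is handed in: The longer blank lies at rest in its groove with its end at the stop (gap under 10 mm, within 10 degrees of the groove, centre within about 6 mm of its seated height), and the shorter blank is within 15 mm of where it started (x of long_blank_center in the frame of cradle above 0.06 m and z of long_blank_center in the frame of cradle between 0.033 and 0.046 m and angle between the x axis of long_blank_center and the x axis of cradle, either way round below 0.17 rad and linear speed of long_blank below 0.02 m/s and distance of short_blank_center from where it was at the start of the episode below 0.015 m); the robot touches nothing.
It fails at once if the longer blank is lifted out of its groove (centre more than 15 mm above its seated height) (z of long_blank_center in the frame of cradle above 0.055 m).
It fails at once if the longer blank is pressed against the cradle or its stop with more than 40 N (not gently) (contact force between long_blank and cradle above 40 N).
It fails at once if the shorter blank is moved more than 15 mm (distance of short_blank_center from where it was at the start of the episode above 0.015 m).
It also fails if it takes over 35 s, if anything falls off the work surface, if the arm or the gripper's body presses on something with over 40 N, if the wrist force passes 120 N, or if a joint passes its speed limit or range.

ROBOT

A 6-joint arm with a two-finger parallel gripper is mounted at the origin on the work surface. World frame = base frame: x ahead of the robot, y to its left, z up, the work surface at z = 0. Lengths are in m, angles in rad, forces in N, time in s.
With the tool pointing down it reaches from about 0.35 to 0.975 m from the base axis. Payload 4.9 kg.
Tool frame: the origin (TCP) lies at the very end of the fingers, on their centre line; the grasp point (between the pads) lies 19 mm behind it (manip.hold_point_z is the distance from the TCP to the grasp point, in m); z points along the fingers, y is the direction in which the jaws open and shut (so a half turn about z gives the same grasp; the last joint's range is limited). The gripper opens to 85 mm and grips with 20 to 120 N. Pads are 22 mm wide; open, the fingers measure 114 mm over their backs; the gripper's body (76 mm by 85 mm) begins 54 mm behind the grasp point. The pads swing forward as they close: fully open they stand 13 mm farther back than shut.
Start: joints at [1.15, 0.053, 1.613, -0, 1.476, -0.119], TCP at [0.186, 0.597, 0.231] pointing down, gripper open.
Joint ranges: [-3.01, 3.01], [-1.01, 2.22], [0.06, 2.58], [-1.02, 4.17], [0.09, 2.62], [-3.14, 3.14]. Speed limits (rad/s): [2.57, 2.57, 3.14, 3.14, 3.14, 3.14].

INTERFACE

Orientations are given as a unit quaternion [w, x, y, z].
In Python, from plant import monitor, grab_frame, camera_params, ticket, manip gives the robot as it stands.
- The arm moves only by the tool play_rows, never from a script. Its argument "commands" is a list of rows, each an object of numbers: "dx", "dy", "dz": the shift along the tool's x, y, z in cm; "rx", "ry", "rz": the turn, a rotation vector about the tool's x, y, z in rad; "claw": the closure, from 0 (fully open) to 1 (shut). In form: [{"dx": .., "dy": .., "dz": .., "rx": .., "ry": .., "rz": .., "claw": ..}, ...]. A call has 1 to 5 rows; each row is the pose to reach, as a shift and turn from the pose measured when the call began, along the tool's axes at that moment; what a row does not reach only later rows make up. A row lasts 1/10 s, in which the tool goes at most 50 mm and 8.59 degrees, less where a joint would pass 70% of its speed; a pose out of reach is approached as far as the arm can. A call with a gripper value outside its range is refused whole. The fingers move at their own pace and stop on an object; the grip force is fixed at half the most. Time passes only in rows, so rows that repeat a pose let the fingers close. It gives the time, the measured TCP pose, the force and the opening at its end, in the units of the state.
- monitor.state(): the state, without advancing time (a new reading comes with each control period).
- grab_frame(name): name is "scene" or "top" or "wrist"; returns the picture (400x640x3 uint8, blue, green, red); there is no depth.
- camera_params(name): a dict with "fx", "fy", "cx", "cy" (pixels), "rvec" (rotation vector, rad) and "tvec" (3), from world to camera coordinates, as OpenCV has them; the wrist camera has in their place "tool_from_camera" (4x4, takes a point from camera to tool coordinates, whose origin is the TCP and whose axes are the flange's). Camera axes: x right, y down, z forward; pixel columns grow to the right and rows downward; lengths in m; the calibration is good to about 2 mm. A picture is of the moment at which its call begins: read the wrist's pose just before it. camera_params takes no time and is no camera call.
- ticket.job_done(): hands the job in, once; it reports no verdict.
The state is a dict: "time": time; "joint_pos": joint angles; "joint_vel": joint speeds; "joint_efforts": joint torques, N m; "tool_pos": TCP position; "tool_rot": TCP orientation; "contact_force": force on the tool from outside, world axes, zero at the start; "ft_torque": the same for the moment, N m; "gripper_width": opening from 0.0 (shut) to 1.0 (fully open).
Only numpy, scipy, OpenCV 4.12 (cv2) and the standard library are available. Lean on these libraries where they do the work, as an engineer would, in place of code of your own. Each camera call takes 0.05 s, during which the arm holds its last target.

## Working session

There is one attempt and no reset: what is moved stays moved. The work goes in short steps, Python scripts to look and compute and a tool call to move; the robot and the scene stay as the last step left them, time stands still between calls to the robot, and variables do not carry over. Pictures are saved under pics/ and viewed, and the job is handed in when it is done.

Besides the shell and the picture viewer there is one more tool, called after "Call:" as name(argument=value, ...) on one line, values as JSON. play_rows: Moves the arm, as the interface text tells. Its arguments: {"type":"object","properties":{"commands":{"type":"array"}},"required":["commands"]}

```bash
mkdir -p pics
python3 - <<'E'
from plant import monitor, grab_frame, camera_params
import cv2
print(monitor.state())
for n in("top","scene"):
    cv2.imwrite(f"pics/{n}1.png",grab_frame(n)); print(n,camera_params(n))
print(camera_params("wrist"))
E
```

```text
{'time': 0.0, 'joint_pos': array([ 1.14997481e+00,  5.33922801e-02,  1.61429229e+00, -1.45427858e-05,
        1.47597044e+00, -1.18986820e-01]), 'joint_vel': array([-0.00071075,  0.00107102, -0.0012043 , -0.00016206,  0.00032206,
        0.00178978]), 'joint_efforts': array([ 2.50899584e-04, -3.93667138e+01, -3.70181179e+01, -4.92718596e-05,
        6.78619574e-03, -4.99102839e-06]), 'tool_pos': array([0.18553795, 0.59618157, 0.23004206]), 'tool_rot': array([-2.67977550e-04,  1.50344351e-01,  9.88633154e-01, -9.95779862e-04]), 'contact_force': array([ 0.22006807, -0.38041526, -0.54258459]), 'ft_torque': array([ 0.01855235, -0.02922508,  0.02973249]), 'gripper_width': 1.0022254482815829}
top {'fx': 374.9922244355677, 'fy': 374.9922244355677, 'cx': 322.4121314205698, 'cy': 200.97421751691536, 'rvec': array([ 2.15297613, -2.09895362,  0.20765343]), 'tvec': array([0.03665283, 0.5583991 , 0.61457903])}
scene {'fx': 410.1900777564531, 'fy': 410.1900777564531, 'cx': 317.40274376253006, 'cy': 196.42284504961643, 'rvec': array([ 1.86943476,  1.74937841, -0.64781758]), 'tvec': array([-0.11669393, -0.39327304,  1.04219605])}
{'fx': 304.0181054104763, 'fy': 304.0181054104763, 'cx': 318.5239481733503, 'cy': 199.18815760604906, 'tool_from_camera': array([[-3.51306181e-04, -9.65173922e-01, -2.61608823e-01,
         6.60131309e-02],
       [ 9.99999803e-01, -4.75361370e-04,  4.10919958e-04,
        -8.06955186e-04],
       [-5.20967956e-04, -2.61608627e-01,  9.65173899e-01,
        -1.43279863e-01],
       [ 0.00000000e+00,  0.00000000e+00,  0.00000000e+00,
         1.00000000e+00]])}
```

View pics/top1.png

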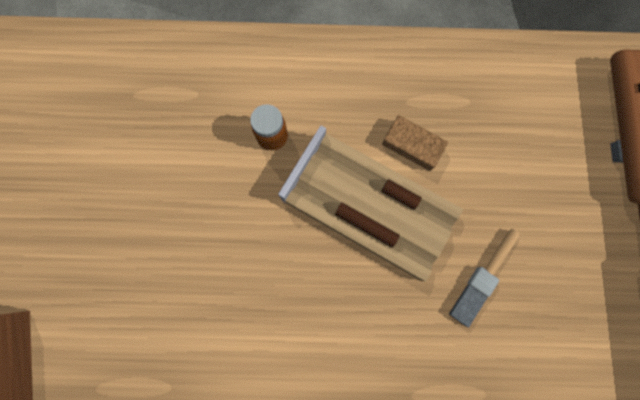

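View pics/scene1.png

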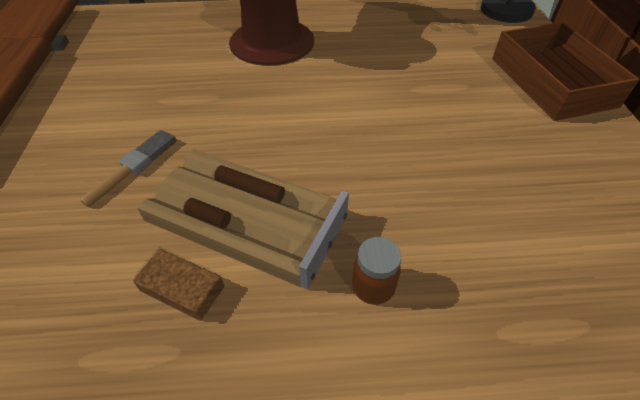

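The top view shows the stop at about (303,163). The long blank runs from (338,207) to (397,241), and the short one is centred at (401,194). I'll measure them next.

```bash
cat > h.py <<'E'
import cv2,numpy as np
from plant import monitor, grab_frame, camera_params
from scipy.spatial.transform import Rotation as R
def ray(n,uv,z):
    p=camera_params(n); Rm=cv2.Rodrigues(p["rvec"])[0]; c=-Rm.T@p["tvec"]
    K=np.array([[p["fx"],0,p["cx"]],[0,p["fy"],p["cy"]],[0,0,1]])
    d=Rm.T@np.linalg.inv(K)@np.array([uv[0],uv[1],1.]); return c+d*(z-c[2])/d[2]
ROI={"top":np.array([(322,130),(462,215),(430,280),(283,198)]),"scene":np.array([(190,152),(335,198),(300,272),(140,212)])}
def blanks(n,img):
    m=np.zeros(img.shape[:2],np.uint8); cv2.fillPoly(m,[ROI[n]],255)
    dark=((img.max(2)<85)&(m>0)).astype(np.uint8)
    cs,_=cv2.findContours(dark,cv2.RETR_EXTERNAL,cv2.CHAIN_APPROX_NONE)
    out=[]
    for c in cs:
        if cv2.contourArea(c)<60: continue
        (u,v),(w,h),a=cv2.minAreaRect(c)
        b=cv2.boxPoints(((u,v),(w,h),a)); e=sorted([(np.linalg.norm(b[i]-b[(i+1)%4]),i) for i in range(4)])
        ends=[(b[i]+b[(i+1)%4])/2 for _,i in e[:2]]
        out.append((cv2.contourArea(c),np.array([u,v]),ends))
    return sorted(out,key=lambda t:-t[0])
E
python3 - <<'E'
from h import *
for n in("top","scene"):
    img=cv2.imread(f"pics/{n}1.png")
    for a,c,e in blanks(n,img):
        P=[ray(n,x,0.042) for x in e]; print(n,a,c.round(1),[x.round(1) for x in e],ray(n,c,.042).round(4),[p.round(4) for p in P],np.linalg.norm(P[0]-P[1]),np.degrees(np.arctan2(*(P[0]-P[1])[1::-1])))
    k={"top":[(325,130),(282,196)],"scene":[(347,196),(305,281)]}[n]
    print("stop top",[ray(n,x,.06).round(4) for x in k])
    k={"top":[(462,215),(430,280)],"scene":[(190,152),(140,212)]}[n]
    print("open end",[ray(n,x,.034).round(4) for x in k])
i=cv2.imread("pics/top1.png")[110:290,240:480]; cv2.imwrite("pics/topcrop.png",cv2.resize(i,None,fx=3.3,fy=3.3,interpolation=2))
i=cv2.imread("pics/scene1.png")[130:310,120:360]; cv2.imwrite("pics/scenecrop.png",cv2.resize(i,None,fx=3.3,fy=3.3,interpolation=2))
E
```

```text
top 918.0 [366.2 225. ] [array([336.6, 208.3], dtype=float32), array([395.8, 241.6], dtype=float32)] [ 0.5177 -0.0285  0.042 ] [array([0.5465, 0.0249, 0.042 ]), array([ 0.4894, -0.0811,  0.042 ])] 0.12036973439573202 61.68286181351033
top 535.0 [400.1 194.6] [array([382.8, 184.8], dtype=float32), array([417.4, 204.3], dtype=float32)] [ 0.5748 -0.09    0.042 ] [array([ 0.5921, -0.0586,  0.042 ]), array([ 0.5577, -0.1211,  0.042 ])] 0.07133340358480869 61.1072973968659
stop top [array([0.6876, 0.0494, 0.06  ]), array([0.5629, 0.1222, 0.06  ])]
open end [array([ 0.5415, -0.2041,  0.034 ]), array([ 0.424 , -0.1423,  0.034 ])]
scene 1172.0 [257.  186.7] [array([299.2, 201.7], dtype=float32), array([214.8, 171.7], dtype=float32)] [ 0.5294 -0.015   0.042 ] [array([0.5658, 0.0526, 0.042 ]), array([ 0.4905, -0.0872,  0.042 ])] 0.15883977598136526 61.67907228784404
scene 1016.0 [229.1 221.8] [array([154.1, 191.4], dtype=float32), array([304.1, 252.3], dtype=float32)] [ 0.5981 -0.0551  0.042 ] [array([ 0.5278, -0.1811,  0.042 ]), array([0.6601, 0.0563, 0.042 ])] 0.2718026306515697 -119.13025769752007
stop top [array([0.5745, 0.1266, 0.06  ]), array([0.7157, 0.0557, 0.06  ])]
open end [array([ 0.4305, -0.1386,  0.034 ]), array([ 0.5628, -0.1989,  0.034 ])]
```

View pics/topcrop.png

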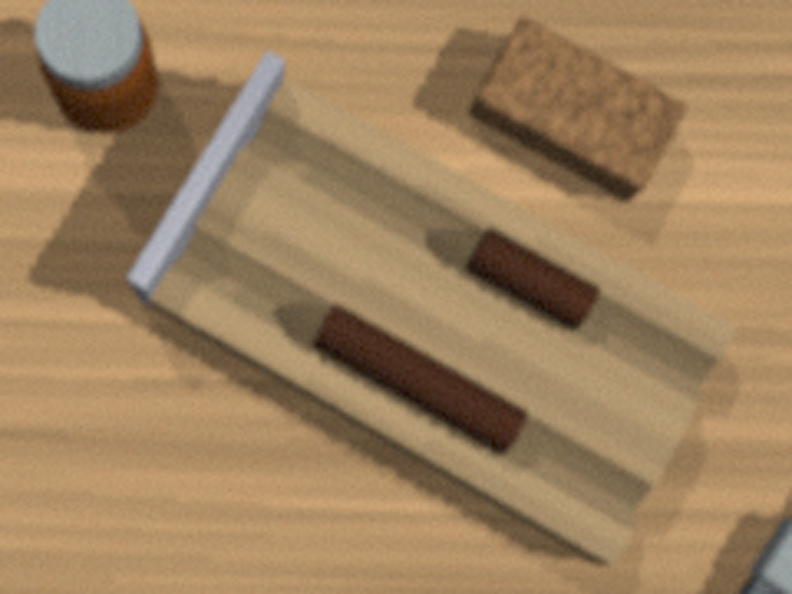

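View pics/scenecrop.png

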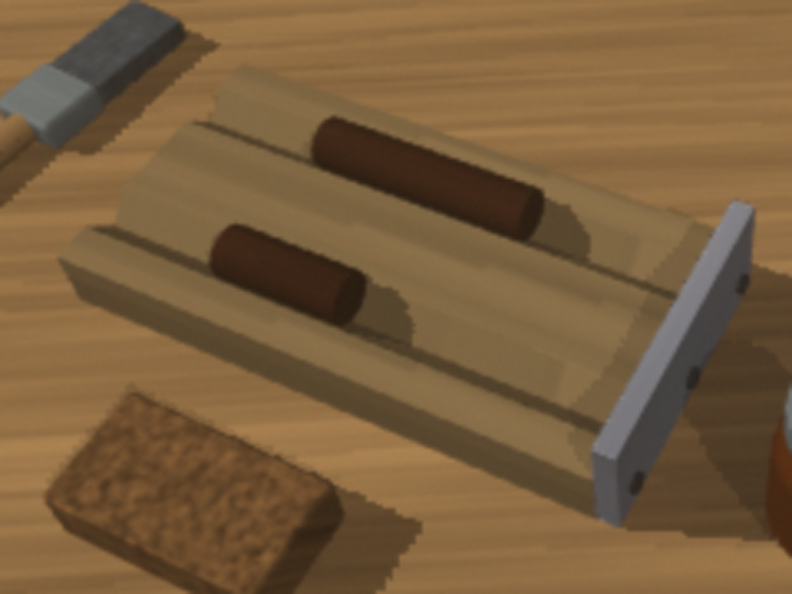

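Run:
```python
from h import *
t=lambda c:(c[0]/3.3+240,c[1]/3.3+110)
s=lambda c:(c[0]/3.3+120,c[1]/3.3+130)
A=ray("top",t((283,65)),.06);B=ray("top",t((152,287)),.06)
C=ray("top",t((735,335)),.034);D=ray("top",t((608,562)),.034)
print("top stop",A,B,np.linalg.norm(A-B),"open",C,D,np.linalg.norm(C-D))
d=np.array([-(B-A)[1],(B-A)[0]]); d/=np.linalg.norm(d); d*=np.sign(d[1]); print("from stop dir",np.degrees(np.arctan2(d[1],d[0])))
mid=(C+D)/2;st=(A+B)/2;v=(st-mid)[:2];print("len",np.linalg.norm(v),"dir",np.degrees(np.arctan2(v[1],v[0])))
# scene: stop inner face top edge, blank ends top line
E_=ray("scene",s((735,203)),.06);F=ray("scene",s((595,452)),.06)
print("scene stop inner",E_,F,np.linalg.norm(E_-F))
print("scene blank tops rear",ray("scene",s((334,118)),.054),"front",ray("scene",s((537,187)),.054))
th=np.radians(61.4);d=np.array([np.cos(th),np.sin(th)]);n=np.array([-d[1],d[0]])
for nm,p in dict(A=A,B=B,E=E_,F=F,C=C,D=D,rear=np.array([.4894,-.0811]),front=np.array([.5465,.0249]),short=np.array([.5748,-.09])).items(): print(nm,"along",p[:2]@d,"lat",p[:2]@n)
s_=monitor.state();Rm=R.from_quat(s_["tool_rot"],scalar_first=True).as_matrix();print(Rm.round(4))
# go-to: behind rear by 45mm
g=np.array([.4894,-.0811])-.045*d
tgt=np.array([*g,.15]);print(tgt,"tool shift cm",Rm.T@(tgt-s_["tool_pos"])*100,"jaw yaw",np.degrees(np.arctan2(Rm[1,1],Rm[0,1])))
```

```text
top stop [0.68826775 0.04800964 0.06      ] [0.56132268 0.11498918 0.06      ] 0.14353156436094516 open [ 0.54793597 -0.2057576   0.034     ] [ 0.42325187 -0.13213609  0.034     ] 0.14479728558629454
from stop dir 62.18269660962418
len 0.2865315467010234 dir 60.93412453403229
scene stop inner [0.56501678 0.12094167 0.06      ] [0.69432957 0.05032506 0.06      ] 0.14733805893728244
scene blank tops rear [ 0.48921638 -0.07425994  0.054     ] front [0.54303214 0.02764856 0.054     ]
A along 0.3716198124841742 lat -0.5813055392838669
B along 0.36965914145884926 lat -0.43778736713472544
E along 0.37665365594325495 lat -0.43818131760340484
F along 0.37655445160697776 lat -0.5855193431429979
C along 0.08164081672534167 lat -0.5795729448043115
D along 0.08659398750077811 lat -0.43486040211215815
rear along 0.1630673759689238 lat -0.4685067778534369
front along 0.28346687645269836 lat -0.46789826880867025
short along 0.1961336121557426 lat -0.5477468814906578
[[-9.548e-01  2.973e-01 -8.000e-04]
 [ 2.973e-01  9.548e-01 -1.700e-03]
 [ 2.000e-04 -1.900e-03 -1.000e+00]]
[ 0.46785887 -0.12060923  0.15      ] tool shift cm [-48.26833229 -60.03267363   8.12038608] jaw yaw 72.70340006555529
```

Call:
play_rows(commands=[{"dx": -3, "dy": -3.7, "dz": 0, "rz": 0.1, "claw": 1}, {"dx": -6, "dy": -7.5, "dz": 0, "rz": 0.2, "claw": 1}, {"dx": -9, "dy": -11.2, "dz": 0, "rz": 0.2, "claw": 1}, {"dx": -12, "dy": -15, "dz": 0, "rz": 0.2, "claw": 1}, {"dx": -15, "dy": -18.7, "dz": 0, "rz": 0.2, "claw": 1}])

```text
invalid input
```

```bash
cat >> h.py <<'E'
th=np.radians(61.4);d=np.array([np.cos(th),np.sin(th)]);n=np.array([-d[1],d[0]])
def go(along,lat,z):
    s=monitor.state();Rm=R.from_quat(s["tool_rot"],scalar_first=True)
    p=np.array([*(along*d+lat*n),z]); Y=np.array([[-n[0],d[0],0],[-n[1],d[1],0],[0,0,-1.]])
    Y[:,0]=np.cross(Y[:,1],Y[:,2])
    print("t",s["time"],"al/lat/z",(s["tool_pos"][:2]@d).round(4),(s["tool_pos"][:2]@n).round(4),s["tool_pos"][2].round(4),"F",s["contact_force"].round(2),"F_along",(s["contact_force"][:2]@d).round(2),"w",s["gripper_width"])
    print("shift cm",(Rm.inv().apply(p-s["tool_pos"])*100).round(2),"rot",(Rm.inv()*R.from_matrix(Y)).as_rotvec().round(3))
E
python3 -c "
from h import *
go(.11,-.468,.2)"
```

```text
t 0.1 al/lat/z 0.6123 0.1225 0.2302 F [-0.57  0.17 -0.08] F_along -0.12 w 0.9996971065533014
shift cm [-48.06 -60.82   3.12] rot [-0.002 -0.     0.197]
```

Call:
play_rows(commands=[{"dx": -3, "dy": -3.7, "dz": 0, "rx": 0, "ry": 0, "rz": 0.1, "claw": 1}, {"dx": -6, "dy": -7.5, "dz": 0, "rx": 0, "ry": 0, "rz": 0.2, "claw": 1}, {"dx": -9, "dy": -11.2, "dz": 0, "rx": 0, "ry": 0, "rz": 0.2, "claw": 1}, {"dx": -12, "dy": -15, "dz": 0, "rx": 0, "ry": 0, "rz": 0.2, "claw": 1}, {"dx": -15, "dy": -18.7, "dz": 0, "rx": 0, "ry": 0, "rz": 0.2, "claw": 1}])

```text
time: 0.6
tool_pos: [0.2732, 0.3712, 0.2299]
tool_rot: [-0.0, 0.248, 0.969, -0.001]
contact_force: [0.7, 0.3, 0.3]
gripper_width: 0.14
```

```bash
python3 -c "
from h import *
go(.11,-.468,.2)"
```

```text
t 0.6 al/lat/z 0.4567 -0.0622 0.2299 F [0.69 0.35 0.27] F_along 0.64 w 0.14048939488505893
shift cm [-40.65 -34.58   3.08] rot [-0.003  0.    -0.002]
```

Call:
play_rows(commands=[{"dx": -3.8, "dy": -3.2, "dz": 0, "rx": 0, "ry": 0, "rz": 0, "claw": 1}, {"dx": -7.6, "dy": -6.4, "dz": 0, "rx": 0, "ry": 0, "rz": 0, "claw": 1}, {"dx": -11.4, "dy": -9.6, "dz": 0, "rx": 0, "ry": 0, "rz": 0, "claw": 1}, {"dx": -15.2, "dy": -12.8, "dz": 0, "rx": 0, "ry": 0, "rz": 0, "claw": 1}, {"dx": -19, "dy": -16, "dz": 0, "rx": 0, "ry": 0, "rz": 0, "claw": 1}])

```text
time: 1.1
tool_pos: [0.3629, 0.1379, 0.2301]
tool_rot: [0.0, 0.248, 0.969, -0.001]
contact_force: [0.9, -1.1, -0.0]
gripper_width: 0.003
```

```bash
python3 -c "
from h import *
go(.11,-.468,.2)"
```

```text
t 1.1 al/lat/z 0.2948 -0.2526 0.2301 F [ 0.86 -1.12 -0.02] F_along -0.58 w 0.002825868254502683
shift cm [-21.56 -18.44   3.06] rot [-0.002  0.001 -0.001]
```

Call:
play_rows(commands=[{"dx": -4, "dy": -3.4, "dz": 0, "rx": 0, "ry": 0, "rz": 0, "claw": 1}, {"dx": -8, "dy": -6.8, "dz": 0, "rx": 0, "ry": 0, "rz": 0, "claw": 1}, {"dx": -12, "dy": -10.2, "dz": 0, "rx": 0, "ry": 0, "rz": 0, "claw": 1}, {"dx": -16, "dy": -13.6, "dz": 0, "rx": 0, "ry": 0, "rz": 0, "claw": 1}, {"dx": -20, "dy": -17, "dz": 0, "rx": 0, "ry": 0, "rz": 0, "claw": 1}])

```text
time: 1.6
tool_pos: [0.4517, -0.0961, 0.2302]
tool_rot: [0.0, 0.248, 0.969, -0.001]
contact_force: [1.0, 0.4, 0.9]
gripper_width: -0.0
```

```bash
python3 -c "
from h import *
go(.11,-.468,.1)"
```

```text
t 1.6 al/lat/z 0.1319 -0.4426 0.2302 F [0.99 0.37 0.89] F_along 0.8 w -7.087481448711439e-05
shift cm [-2.54 -2.16 13.03] rot [-0.002  0.001 -0.002]
```

Call:
play_rows(commands=[{"dx": -2.5, "dy": -2.2, "dz": 2, "rx": 0, "ry": 0, "rz": 0, "claw": 1}, {"dx": -2.5, "dy": -2.2, "dz": 5, "rx": 0, "ry": 0, "rz": 0, "claw": 1}, {"dx": -2.5, "dy": -2.2, "dz": 9, "rx": 0, "ry": 0, "rz": 0, "claw": 1}, {"dx": -2.5, "dy": -2.2, "dz": 13, "rx": 0, "ry": 0, "rz": 0, "claw": 1}, {"dx": -2.5, "dy": -2.2, "dz": 13, "rx": 0, "ry": 0, "rz": 0, "claw": 1}])

```text
time: 2.1
tool_pos: [0.4581, -0.1257, 0.0936]
tool_rot: [-0.007, 0.248, 0.969, 0.0]
contact_force: [-1.2, 1.0, -0.2]
gripper_width: 0.001
```

```bash
python3 -c "
from h import *
go(.11,-.468,.039)
cv2.imwrite('pics/w2.png',grab_frame('wrist'))
i=grab_frame('scene')[60:330,60:400]; cv2.imwrite('pics/s2.png',cv2.resize(i,None,fx=2.2,fy=2.2,interpolation=2))"
```

```text
t 2.1 al/lat/z 0.1089 -0.4624 0.0936 F [-1.18  1.   -0.21] F_along 0.31 w 0.0011490183541501562
shift cm [-0.63  0.12  5.45] rot [-0.003 -0.013 -0.003]
```

View pics/w2.png

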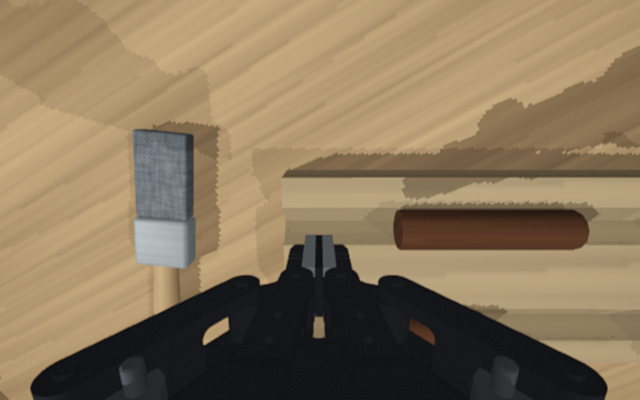

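View pics/s2.png

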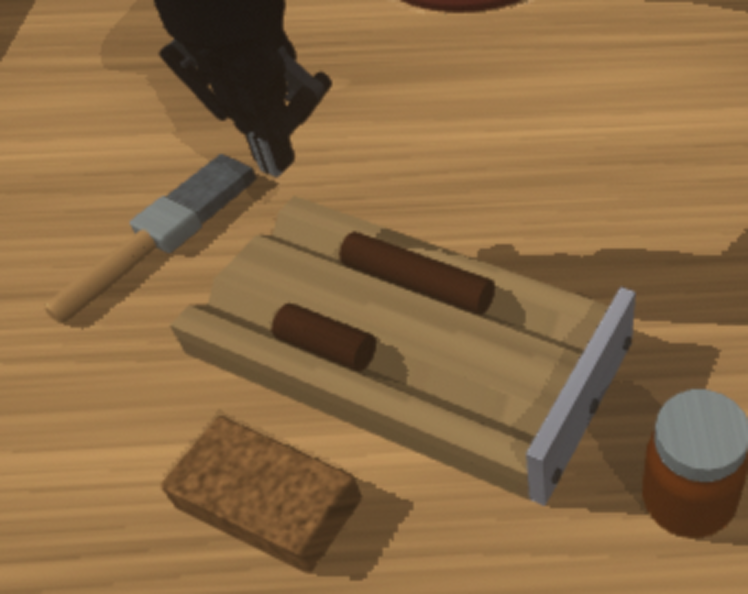

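```bash
cat >> h.py <<'E'
def wray(uv,z):
    s=monitor.state();Rm=R.from_quat(s["tool_rot"],scalar_first=True).as_matrix();p=camera_params("wrist");T=p["tool_from_camera"]
    v=np.array([(uv[0]-p["cx"])/p["fx"],(uv[1]-p["cy"])/p["fy"],1])
    c=Rm@T[:3,3]+s["tool_pos"];v=Rm@T[:3,:3]@v;P=c+v*(z-c[2])/v[2];return P[:2]@d,P[:2]@n
E
python3 -c "
from h import *
for uv,z in(((396,230),.05),((586,229),.05),((285,177),.034)):print(wray(uv,z))
P=ray('scene',(185,138),.094);print(P,P[:2]@d,P[:2]@n)
go(.11,-.468,.039)"
```

```text
(np.float64(0.16120571012833726), np.float64(-0.4752966545529252))
(np.float64(0.28950391377685797), np.float64(-0.47480756720397116))
(np.float64(0.08532632641920378), np.float64(-0.44176233563770867))
[ 0.46132733 -0.12793428  0.094     ] 0.108509520896601 -0.46627863795654756
t 2.2 al/lat/z 0.1095 -0.4671 0.1001 F [ 1.43 -0.43  1.  ] F_along 0.31 w 0.001995476826510066
shift cm [-0.1   0.06  6.11] rot [-0.002 -0.001 -0.002]
```

The wrist and scene views agree with the top view. The blank's rear end is about 162 mm along the groove and the fingers are in line with it, so I'll descend behind it.

Call:
play_rows(commands=[{"dx": 0, "dy": 0, "dz": 2, "rx": 0, "ry": 0, "rz": 0, "claw": 1}, {"dx": 0, "dy": 0, "dz": 4, "rx": 0, "ry": 0, "rz": 0, "claw": 1}, {"dx": 0, "dy": 0, "dz": 5.5, "rx": 0, "ry": 0, "rz": 0, "claw": 1}, {"dx": 0, "dy": 0, "dz": 6, "rx": 0, "ry": 0, "rz": 0, "claw": 1}, {"dx": 0, "dy": 0, "dz": 6, "rx": 0, "ry": 0, "rz": 0, "claw": 1}])

```text
time: 2.7
tool_pos: [0.4636, -0.1279, 0.0417]
tool_rot: [0.0, 0.248, 0.969, -0.001]
contact_force: [1.0, 0.4, -0.2]
gripper_width: -0.001
```

```bash
python3 -c "
from h import *
cv2.imwrite('pics/w3.png',grab_frame('wrist'))
go(.145,-.468,.039)
i=grab_frame('scene')[60:330,60:400]; cv2.imwrite('pics/s3.png',cv2.resize(i,None,fx=2.2,fy=2.2,interpolation=2))"
```

```text
t 2.75 al/lat/z 0.1096 -0.4686 0.0421 F [ 0.56 -0.39 -0.42] F_along -0.08 w 0.0002967269819455396
shift cm [0.06 3.54 0.31] rot [-0.002  0.002 -0.002]
```

View pics/s3.png

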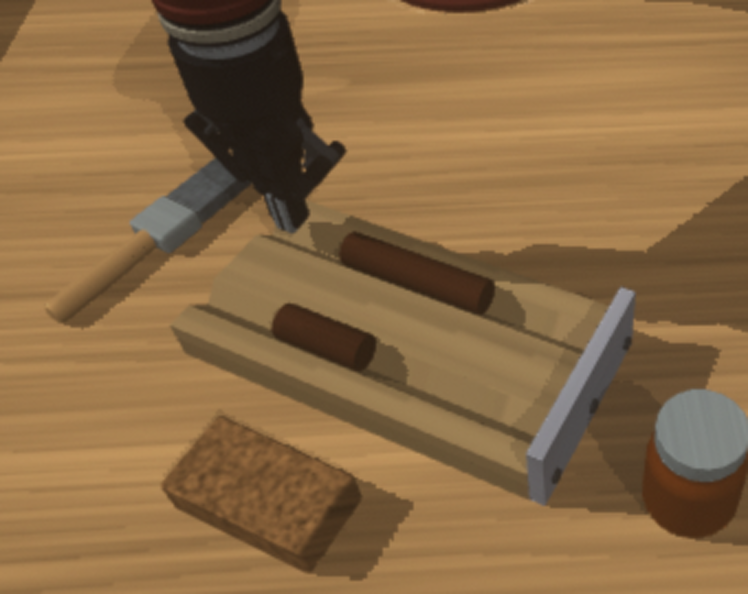

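Call:
play_rows(commands=[{"dx": 0, "dy": 0.5, "dz": 0.2, "rx": 0, "ry": 0, "rz": 0, "claw": 1}, {"dx": 0, "dy": 1.0, "dz": 0.2, "rx": 0, "ry": 0, "rz": 0, "claw": 1}, {"dx": 0, "dy": 1.5, "dz": 0.2, "rx": 0, "ry": 0, "rz": 0, "claw": 1}, {"dx": 0, "dy": 2.0, "dz": 0.2, "rx": 0, "ry": 0, "rz": 0, "claw": 1}, {"dx": 0, "dy": 2.5, "dz": 0.2, "rx": 0, "ry": 0, "rz": 0, "claw": 1}])

```text
time: 3.3
tool_pos: [0.4762, -0.1057, 0.0402]
tool_rot: [0.001, 0.248, 0.969, -0.001]
contact_force: [-0.2, -0.3, 0.4]
gripper_width: -0.0
```

Call:
play_rows(commands=[{"dx": 0, "dy": 0.4, "dz": 0, "rx": 0, "ry": 0, "rz": 0, "claw": 1}, {"dx": 0, "dy": 0.8, "dz": 0, "rx": 0, "ry": 0, "rz": 0, "claw": 1}, {"dx": 0, "dy": 1.2, "dz": 0, "rx": 0, "ry": 0, "rz": 0, "claw": 1}, {"dx": 0, "dy": 1.6, "dz": 0, "rx": 0, "ry": 0, "rz": 0, "claw": 1}, {"dx": 0, "dy": 2.0, "dz": 0, "rx": 0, "ry": 0, "rz": 0, "claw": 1}])

```text
time: 3.8
tool_pos: [0.4858, -0.0881, 0.0401]
tool_rot: [0.001, 0.248, 0.969, -0.001]
contact_force: [-0.0, -1.6, 0.2]
gripper_width: -0.003
```

```bash
python3 -c "
from h import *
cv2.imwrite('pics/w4.png',grab_frame('wrist'))
go(.225,-.468,.039)
i=grab_frame('scene')[60:330,60:400]; cv2.imwrite('pics/s4.png',cv2.resize(i,None,fx=2.2,fy=2.2,interpolation=2))"
```

```text
t 3.85 al/lat/z 0.1558 -0.4687 0.0401 F [ 0.98 -0.29  0.46] F_along 0.21 w -0.00035489353934395703
shift cm [0.08 6.92 0.1 ] rot [-0.002  0.002 -0.002]
```

View pics/s4.png

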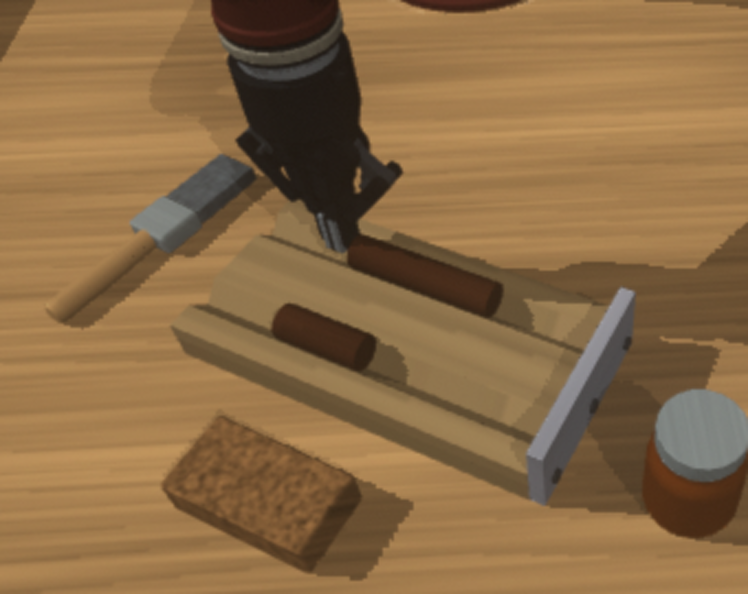

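View pics/w4.png

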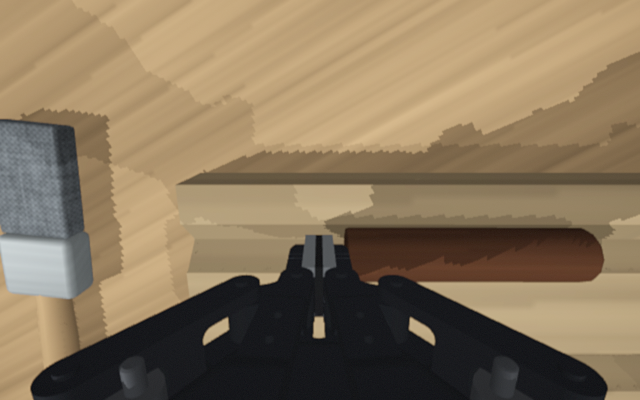

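The finger has met the blank and pushed it about 6 mm, staying in line. About 80 mm is left, so I'll keep pushing.

Call:
play_rows(commands=[{"dx": 0.02, "dy": 0.5, "dz": 0, "rx": 0, "ry": 0, "rz": 0, "claw": 1}, {"dx": 0.04, "dy": 1.0, "dz": 0, "rx": 0, "ry": 0, "rz": 0, "claw": 1}, {"dx": 0.06, "dy": 1.5, "dz": 0, "rx": 0, "ry": 0, "rz": 0, "claw": 1}, {"dx": 0.08, "dy": 2.0, "dz": 0, "rx": 0, "ry": 0, "rz": 0, "claw": 1}, {"dx": 0.1, "dy": 2.5, "dz": 0, "rx": 0, "ry": 0, "rz": 0, "claw": 1}])

```text
time: 4.4
tool_pos: [0.4973, -0.0649, 0.04]
tool_rot: [0.001, 0.248, 0.969, -0.001]
contact_force: [0.4, -1.0, 0.1]
gripper_width: 0.0
```

Call:
play_rows(commands=[{"dx": 0, "dy": 0.5, "dz": 0, "rx": 0, "ry": 0, "rz": 0, "claw": 1}, {"dx": 0, "dy": 1.0, "dz": 0, "rx": 0, "ry": 0, "rz": 0, "claw": 1}, {"dx": 0, "dy": 1.5, "dz": 0, "rx": 0, "ry": 0, "rz": 0, "claw": 1}, {"dx": 0, "dy": 2.0, "dz": 0, "rx": 0, "ry": 0, "rz": 0, "claw": 1}, {"dx": 0, "dy": 2.5, "dz": 0, "rx": 0, "ry": 0, "rz": 0, "claw": 1}])

```text
time: 4.9
tool_pos: [0.5094, -0.0426, 0.04]
tool_rot: [0.001, 0.248, 0.969, -0.001]
contact_force: [-0.4, -0.2, 0.4]
gripper_width: -0.0
```

```bash
python3 -c "
from h import *
go(.225,-.468,.039)
cv2.imwrite('pics/w5.png',grab_frame('wrist'))
i=grab_frame('scene')[60:330,60:400]; cv2.imwrite('pics/s5.png',cv2.resize(i,None,fx=2.2,fy=2.2,interpolation=2))"
```

```text
t 4.9 al/lat/z 0.2064 -0.4677 0.04 F [-0.41 -0.18  0.44] F_along -0.36 w -0.00031626740568161635
shift cm [-0.03  1.86  0.1 ] rot [-0.002  0.002 -0.001]
```

View pics/s5.png

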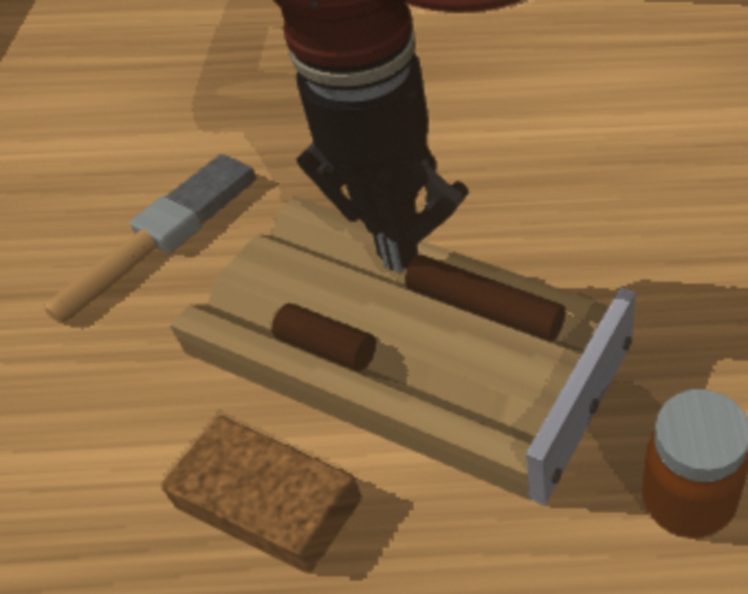

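View pics/w5.png

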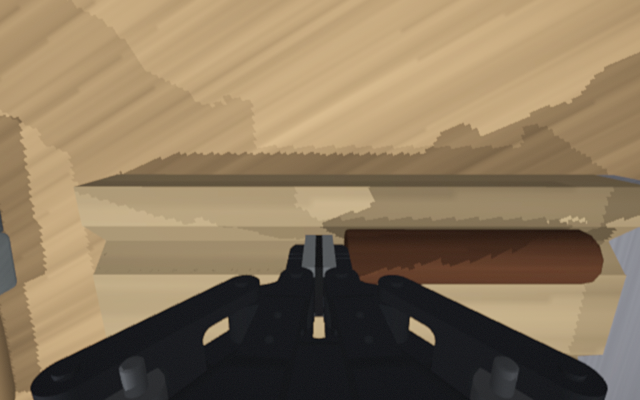

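Both views show the blank tracking well, with about 30 mm left. I'll push 20 mm more and then creep.

Call:
play_rows(commands=[{"dx": 0, "dy": 0.4, "dz": 0, "rx": 0, "ry": 0, "rz": 0, "claw": 1}, {"dx": 0, "dy": 0.8, "dz": 0, "rx": 0, "ry": 0, "rz": 0, "claw": 1}, {"dx": 0, "dy": 1.2, "dz": 0, "rx": 0, "ry": 0, "rz": 0, "claw": 1}, {"dx": 0, "dy": 1.6, "dz": 0, "rx": 0, "ry": 0, "rz": 0, "claw": 1}, {"dx": 0, "dy": 2.0, "dz": 0, "rx": 0, "ry": 0, "rz": 0, "claw": 1}])

```text
time: 5.5
tool_pos: [0.5193, -0.0244, 0.04]
tool_rot: [0.001, 0.247, 0.969, -0.001]
contact_force: [-0.6, -0.4, -0.2]
gripper_width: 0.002
```

```bash
python3 -c "
from h import *
i=grab_frame('scene')[160:280,200:360]; cv2.imwrite('pics/s6.png',cv2.resize(i,None,fx=4.5,fy=4.5,interpolation=2))
go(.225,-.468,.039)
i=grab_frame('top')[110:290,240:480]; cv2.imwrite('pics/t6.png',cv2.resize(i,None,fx=3.3,fy=3.3,interpolation=2))"
```

```text
t 5.55 al/lat/z 0.2276 -0.4677 0.04 F [-0.1   0.51 -0.64] F_along 0.4 w 0.0037477594393258507
shift cm [-0.03 -0.26  0.1 ] rot [-0.     0.002 -0.   ]
```

View pics/s6.png

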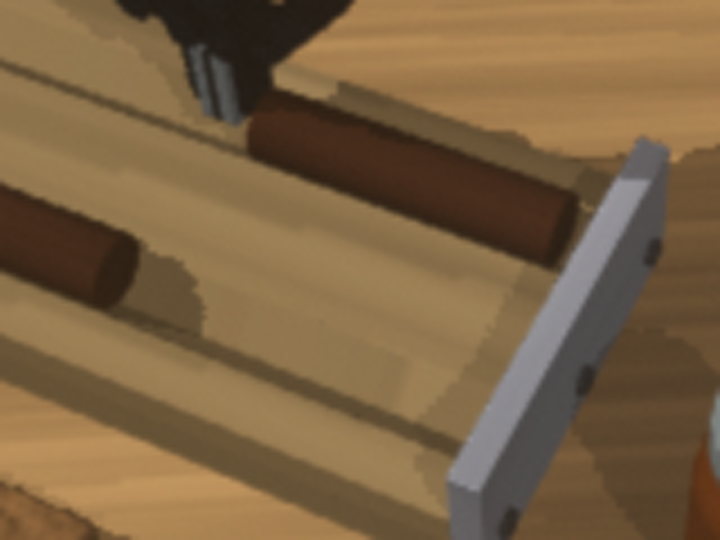

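View pics/t6.png

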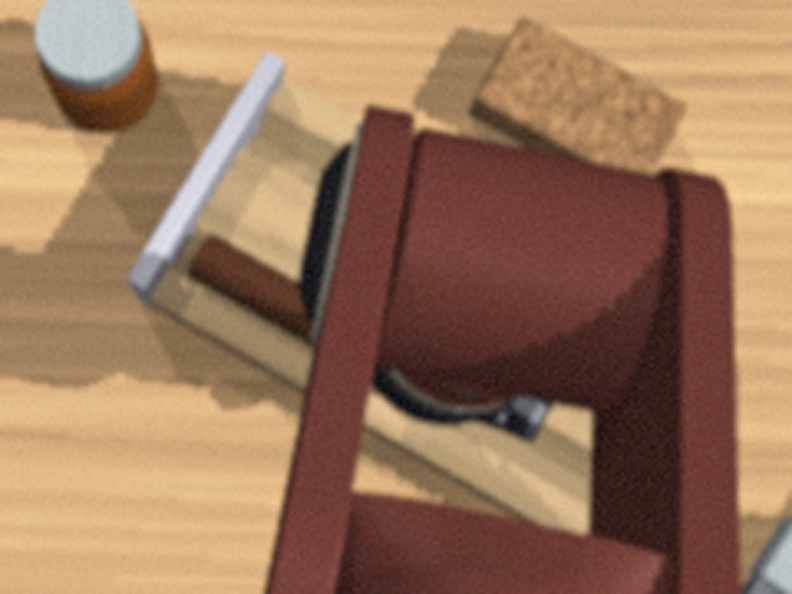

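The scene and top views show a gap of about 12 mm. I'll creep from here.

Call:
play_rows(commands=[{"dx": 0, "dy": 0.15, "dz": 0, "rx": 0, "ry": 0, "rz": 0, "claw": 1}, {"dx": 0, "dy": 0.3, "dz": 0, "rx": 0, "ry": 0, "rz": 0, "claw": 1}, {"dx": 0, "dy": 0.45, "dz": 0, "rx": 0, "ry": 0, "rz": 0, "claw": 1}, {"dx": 0, "dy": 0.6, "dz": 0, "rx": 0, "ry": 0, "rz": 0, "claw": 1}, {"dx": 0, "dy": 0.7, "dz": 0, "rx": 0, "ry": 0, "rz": 0, "claw": 1}])

```text
time: 6.1
tool_pos: [0.5228, -0.018, 0.04]
tool_rot: [0.001, 0.247, 0.969, -0.0]
contact_force: [-1.0, -1.2, -0.1]
gripper_width: -0.001
```

```bash
python3 -c "
from h import *
i=grab_frame('scene')[160:280,200:360]; cv2.imwrite('pics/s7.png',cv2.resize(i,None,fx=4.5,fy=4.5,interpolation=2))
go(.24,-.468,.04)
i=grab_frame('top')[150:230,260:360]; cv2.imwrite('pics/t7.png',cv2.resize(i,None,fx=6,fy=6,interpolation=2))"
```

```text
t 6.15 al/lat/z 0.2346 -0.4676 0.04 F [ 0.12 -0.92  0.08] F_along -0.75 w 0.0009080393175244963
shift cm [-0.04  0.54  0.  ] rot [-0.     0.002 -0.   ]
```

View pics/s7.png

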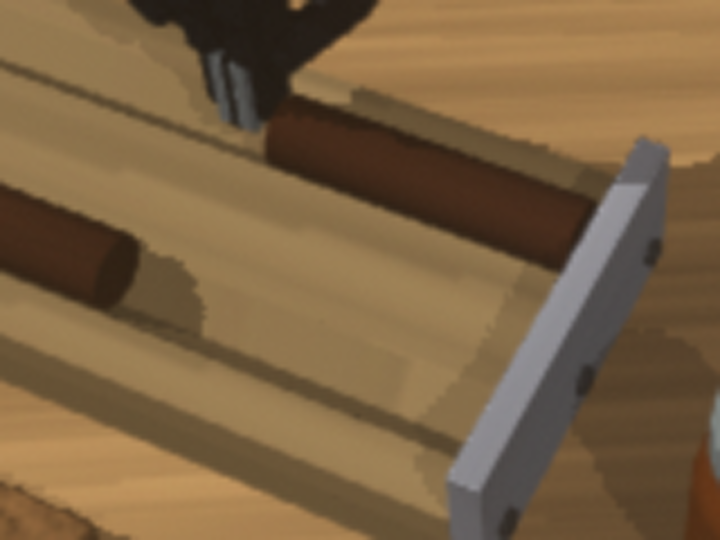

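View pics/t7.png

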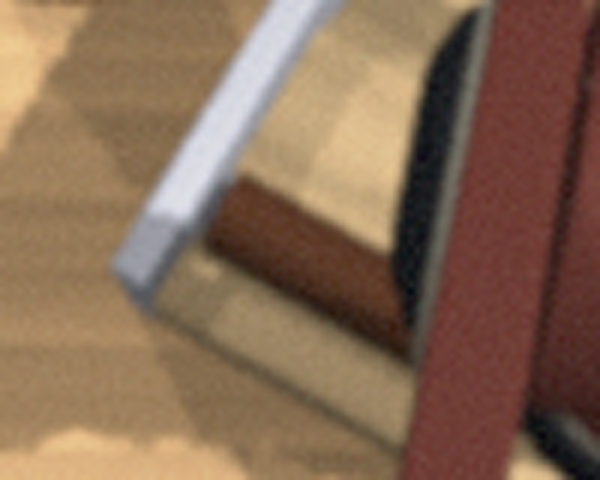

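Call:
play_rows(commands=[{"dx": 0, "dy": 0.05, "dz": 0, "rx": 0, "ry": 0, "rz": 0, "claw": 1}, {"dx": 0, "dy": 0.1, "dz": 0, "rx": 0, "ry": 0, "rz": 0, "claw": 1}, {"dx": 0, "dy": 0.15, "dz": 0, "rx": 0, "ry": 0, "rz": 0, "claw": 1}, {"dx": 0, "dy": 0.2, "dz": 0, "rx": 0, "ry": 0, "rz": 0, "claw": 1}, {"dx": 0, "dy": 0.25, "dz": 0, "rx": 0, "ry": 0, "rz": 0, "claw": 1}])

```text
time: 6.7
tool_pos: [0.5241, -0.0157, 0.04]
tool_rot: [0.001, 0.247, 0.969, -0.0]
contact_force: [-0.7, -0.9, 0.4]
gripper_width: 0.0
```

Call:
play_rows(commands=[{"dx": 0, "dy": 0.05, "dz": 0, "rx": 0, "ry": 0, "rz": 0, "claw": 1}, {"dx": 0, "dy": 0.1, "dz": 0, "rx": 0, "ry": 0, "rz": 0, "claw": 1}])

```text
time: 6.9
tool_pos: [0.5246, -0.0147, 0.04]
tool_rot: [0.001, 0.247, 0.969, -0.0]
contact_force: [-0.2, -0.8, 0.3]
gripper_width: 0.003
```

Call:
play_rows(commands=[{"dx": 0, "dy": 0.05, "dz": 0, "rx": 0, "ry": 0, "rz": 0, "claw": 1}, {"dx": 0, "dy": 0.1, "dz": 0, "rx": 0, "ry": 0, "rz": 0, "claw": 1}])

```text
time: 7.1
tool_pos: [0.5251, -0.0138, 0.04]
tool_rot: [0.001, 0.247, 0.969, -0.0]
contact_force: [-0.8, -1.0, 0.7]
gripper_width: -0.001
```

```bash
python3 -c "
from h import *
i=grab_frame('scene')[160:280,200:360]; cv2.imwrite('pics/s8.png',cv2.resize(i,None,fx=4.5,fy=4.5,interpolation=2))
go(.24,-.468,.04)
i=grab_frame('top')[150:230,260:360]; cv2.imwrite('pics/t8.png',cv2.resize(i,None,fx=6,fy=6,interpolation=2))"
```

```text
t 7.15 al/lat/z 0.2393 -0.4676 0.04 F [-0.69 -0.4   0.26] F_along -0.68 w -0.0012631227486446872
shift cm [-0.04  0.07  0.  ] rot [-0.     0.002 -0.   ]
```

View pics/t8.png

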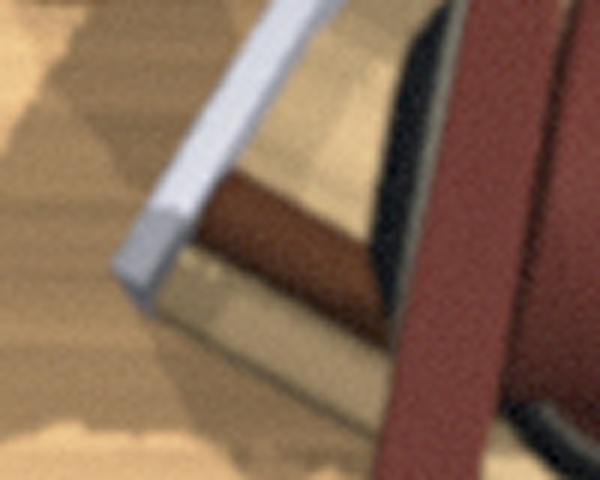

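The blank is nearly touching the stop and the force hasn't risen yet. I'll go on in half-millimetre steps.

Call:
play_rows(commands=[{"dx": 0, "dy": 0.05, "dz": 0, "rx": 0, "ry": 0, "rz": 0, "claw": 1}, {"dx": 0, "dy": 0.05, "dz": 0, "rx": 0, "ry": 0, "rz": 0, "claw": 1}])

```text
time: 7.4
tool_pos: [0.5254, -0.0134, 0.04]
tool_rot: [0.001, 0.247, 0.969, -0.0]
contact_force: [-0.4, -1.0, -0.7]
gripper_width: 0.0
```

Call:
play_rows(commands=[{"dx": 0, "dy": 0.05, "dz": 0, "rx": 0, "ry": 0, "rz": 0, "claw": 1}, {"dx": 0, "dy": 0.05, "dz": 0, "rx": 0, "ry": 0, "rz": 0, "claw": 1}])

```text
time: 7.6
tool_pos: [0.5254, -0.0133, 0.04]
tool_rot: [0.001, 0.247, 0.969, -0.001]
contact_force: [-1.2, -2.1, 1.1]
gripper_width: 0.006
```

Call:
play_rows(commands=[{"dx": 0, "dy": 0.05, "dz": 0, "rx": 0, "ry": 0, "rz": 0, "claw": 1}, {"dx": 0, "dy": 0.05, "dz": 0, "rx": 0, "ry": 0, "rz": 0, "claw": 1}])

```text
time: 7.8
tool_pos: [0.5254, -0.0133, 0.04]
tool_rot: [0.001, 0.247, 0.969, -0.001]
contact_force: [-3.0, -4.6, 1.2]
gripper_width: -0.002
```

```bash
python3 -c "
from h import *
go(.21,-.468,.04)"
```

```text
t 7.8 al/lat/z 0.2398 -0.4676 0.04 F [-3.02 -4.6   1.17] F_along -5.49 w -0.0017312743722714516
shift cm [-0.04 -2.98  0.  ] rot [-0.002  0.002  0.   ]
```

The force rose to 5.5 N and the tool stopped moving, so the blank is home. I'll back off and then lift.

Call:
play_rows(commands=[{"dx": 0, "dy": -0.3, "dz": 0, "rx": 0, "ry": 0, "rz": 0, "claw": 1}, {"dx": 0, "dy": -1, "dz": 0, "rx": 0, "ry": 0, "rz": 0, "claw": 1}, {"dx": 0, "dy": -2, "dz": 0, "rx": 0, "ry": 0, "rz": 0, "claw": 1}, {"dx": 0, "dy": -3, "dz": 0, "rx": 0, "ry": 0, "rz": 0, "claw": 1}, {"dx": 0, "dy": -4, "dz": 0, "rx": 0, "ry": 0, "rz": 0, "claw": 1}])

```text
time: 8.3
tool_pos: [0.5058, -0.0491, 0.0401]
tool_rot: [0.001, 0.247, 0.969, -0.001]
contact_force: [0.4, -0.3, 0.7]
gripper_width: -0.004
```

Call:
play_rows(commands=[{"dx": 0, "dy": 0, "dz": -3, "rx": 0, "ry": 0, "rz": 0, "claw": 1}, {"dx": 0, "dy": 0, "dz": -7, "rx": 0, "ry": 0, "rz": 0, "claw": 1}, {"dx": 0, "dy": -4, "dz": -11, "rx": 0, "ry": 0, "rz": 0, "claw": 1}, {"dx": 0, "dy": -8, "dz": -12, "rx": 0, "ry": 0, "rz": 0, "claw": 1}, {"dx": 0, "dy": -12, "dz": -12, "rx": 0, "ry": 0, "rz": 0, "claw": 1}])

```text
time: 8.8
tool_pos: [0.4491, -0.1566, 0.1643]
tool_rot: [0.004, 0.247, 0.969, -0.002]
contact_force: [0.4, -0.0, -0.2]
gripper_width: 0.004
```

Call:
play_rows(commands=[{"dx": 2, "dy": -4, "dz": 0, "rx": 0, "ry": 0, "rz": 0, "claw": 1}, {"dx": 4, "dy": -8, "dz": 0, "rx": 0, "ry": 0, "rz": 0, "claw": 1}, {"dx": 4, "dy": -8, "dz": 0, "rx": 0, "ry": 0, "rz": 0, "claw": 1}, {"dx": 4, "dy": -8, "dz": 0, "rx": 0, "ry": 0, "rz": 0, "claw": 1}])

```text
time: 9.2
tool_pos: [0.375, -0.2085, 0.1642]
tool_rot: [0.005, 0.248, 0.969, -0.002]
contact_force: [0.7, -0.2, -0.2]
gripper_width: 0.001
```

```bash
python3 -c "
from h import *
t=grab_frame('top'); s=grab_frame('scene'); cv2.imwrite('pics/t9raw.png',t)
for a,c,e in blanks('top',t):
  P=[ray('top',x,.042)[:2] for x in e]; print(a,c.round(1),ray('top',c,.042).round(4),[(p@d).round(4) for p in P],[(p@n).round(4) for p in P])
go(.2,-.468,.2)
cv2.imwrite('pics/t9.png',cv2.resize(t[110:290,240:480],None,fx=3.3,fy=3.3,interpolation=2))
cv2.imwrite('pics/s9.png',cv2.resize(s[130:310,120:360],None,fx=3.3,fy=3.3,interpolation=2))"
```

```text
840.0 [322.2 200. ] [0.561  0.0512 0.042 ] [np.float64(0.3735), np.float64(0.2544)] [np.float64(-0.4681), np.float64(-0.4679)]
507.5 [400.2 194.6] [ 0.5748 -0.0902  0.042 ] [np.float64(0.2308), np.float64(0.1614)] [np.float64(-0.5476), np.float64(-0.548)]
t 9.3 al/lat/z -0.0022 -0.4294 0.1642 F [-0.69  0.32  0.33] F_along -0.05 w 0.00012881983493076167
shift cm [-3.91 20.21 -3.58] rot [-0.002  0.01   0.001]
```

View pics/t9.png

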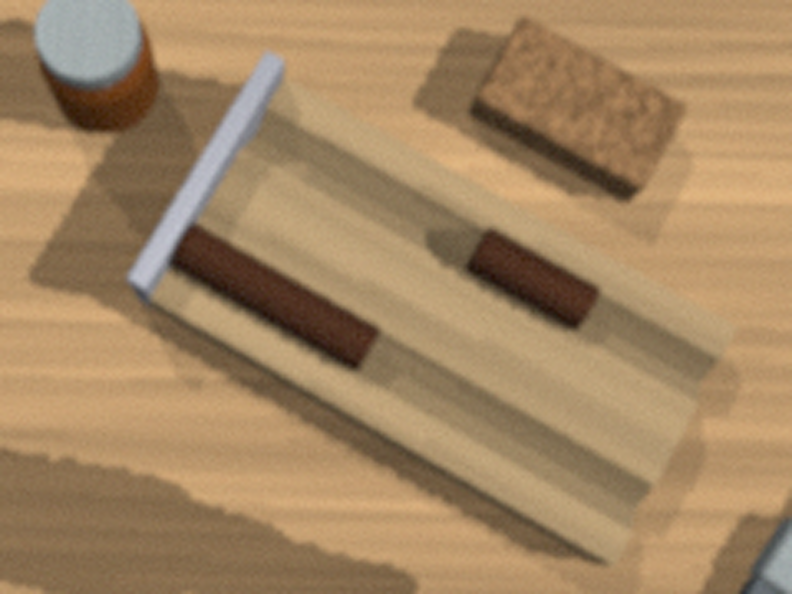

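View pics/s9.png

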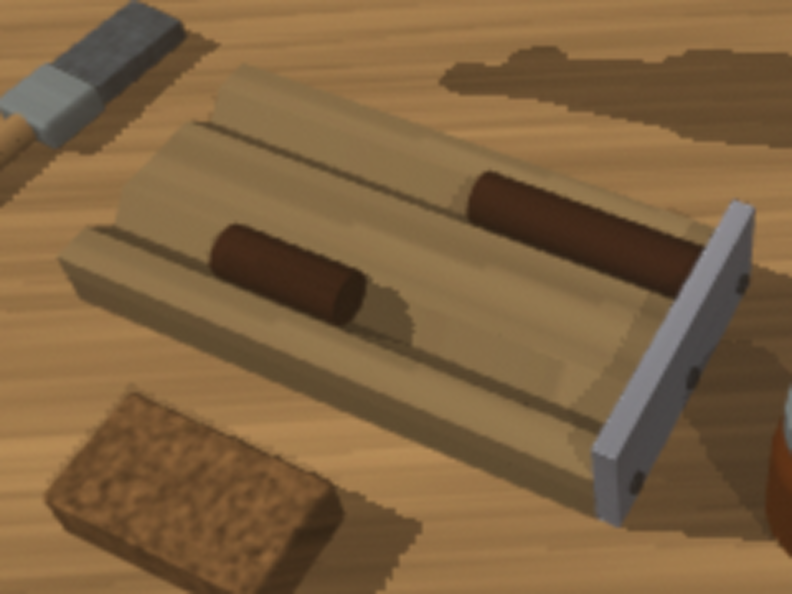

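Both views show the long blank seated against the stop at crop (180,250) in the top view. The short blank hasn't moved: 400.1,194.6 px before, 400.2,194.6 px now. The arm is clear, so I'll hand the job in.

```bash
python3 -c "
from plant import ticket
print(ticket.job_done())"
```

```text
the job is handed in; nothing more can be done
None
```

The long blank is fully home against the end stop, and I handed the job in at about 9.3 s. I pushed it roughly 90 mm along its groove with the closed fingers. I slowed to half-millimetre steps at the end and stopped when the tool no longer moved and the force reached about 5.5 N. Then I backed off and lifted the arm clear.

**Long blank:** the last top view puts its front end at 373.5 mm along the groove, and the stop face measured 370–377 mm across the views. It lies straight in the groove, with its ends within 0.2 mm sideways of each other. I judged its seated height only by eye.

**Short blank:** it moved about 0.2 mm in the measurements, which is within noise.

**Checks that disagreed:**
- The stop position differed by about 6 mm between the top and scene cameras, so I relied on the force rise to confirm contact.
- In the scene view, the colour mask for the blanks picked up shadows, so I measured points there by hand.
- My first move call was refused because it left out the zero-turn fields. The arm did not move.

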